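# Find the stamped despatch crate

## Task

One of the two small crates standing on the jeweller's bench has a mark stamped underneath. With your fingertips only, tip both crates over onto their sides so that their undersides show, then push the stamped one, still on its side, across the bench until its middle is over the brass dispatch line; leave the other lying clear of the line. Do not lift or carry the crates, and leave the other things on the bench alone.

Things in the scene. Friction and masses are not known exactly. Their poses are not given: they have to be found in the camera images.
- crate_a: closed slatted plywood crate, 60 mm (its x) by 90 mm (its y) by 110 mm tall (its z, base to lid), about 0.35 kg, loose, base down. Origin at its centre, 55 mm above the bench. Pushed near the top along its x it tips on its lower edge, overbalances at 0.5 rad and falls; then its centre is 30 mm high. Both crates look alike from above.
- crate_b: closed slatted plywood crate, 60 mm (its x) by 90 mm (its y) by 110 mm tall (its z, base to lid), about 0.35 kg, loose, base down. Origin at its centre, 55 mm above the bench. Pushed near the top along its x it tips on its lower edge, overbalances at 0.5 rad and falls; then its centre is 30 mm high. Both crates look alike from above.
- stamp (a point): centre of the stamp, on the underside of one of the two crates (55 mm from that crate's centre, so the nearer crate is the stamped one): a dark burnt ring 48 mm across with a slanting bar in it. The other crate's underside is bare. Tipped towards the robot, a crate shows its underside to the far side of the bench.
- dispatch_line: the dispatch line: a straight flat brass strip let into the bench between the two crates, 400 mm long (its x, roughly away from the robot) and 12 mm wide (its y), flush, so things slide over it. Origin at its middle, at bench height.
- tumbler: bystander: glass tumbler, 68 mm across, 90 mm tall; origin under its centre.
- bench_block: bystander: steel block, 45 by 45 by 22 mm; origin under its centre.
- dish: bystander: white dish, 90 mm across, 18 mm high; origin under its centre.
- spool: bystander: wooden spool, 44 mm across, 36 mm tall; origin under its centre.
There are look-alikes about, which are no part of the job. Leave any blue or pink look-alike of the crate_a alone.

How it is judged:
On the way, in this order (a step that is already met when the one before it is completed fails the run):
1. both crates lie on their sides (angle between crate_a's own z axis and vertical between 1.45 and 1.69 rad and angle between crate_b's own z axis and vertical between 1.45 and 1.69 rad), for 0.2 s.
2. the stamped crate's middle is over the dispatch line (angle between crate_b's own z axis and vertical between 1.45 and 1.69 rad and y of crate_b in the frame of dispatch_line between -0.02 and 0.02 m and x of crate_b in the frame of dispatch_line between -0.2 and 0.2 m), for 0.2 s.
At the end, for the whole second after the job is handed in: Both crates lie on a side (z axis within about 7 degrees of level) and are at rest; the stamped crate's centre is within 20 mm of the brass line's centreline and within 200 mm of its middle along it; the other crate's centre is more than 50 mm from the centreline (all of step 2 and angle between crate_a's own z axis and vertical between 1.45 and 1.69 rad and (y of crate_a in the frame of dispatch_line above 0.05 m or y of crate_a in the frame of dispatch_line below -0.05 m) and linear speed of each of crate_a, crate_b below 0.01 m/s and angular speed of each of crate_a, crate_b below 0.1 rad/s); the robot touches nothing.
It fails at once if a crate is lifted or carried off the bench ((height (world z) of crate_a above 0.088 m or (angle between crate_a's own z axis and vertical below 0.2 rad and height (world z) of crate_a above 0.078 m) or (angle between crate_a's own z axis and vertical between 1.45 and 1.69 rad and height (world z) of crate_a above 0.065 m)) or (height (world z) of crate_b above 0.088 m or (angle between crate_b's own z axis and vertical below 0.2 rad and height (world z) of crate_b above 0.078 m) or (angle between crate_b's own z axis and vertical between 1.45 and 1.69 rad and height (world z) of crate_b above 0.065 m))).
It fails at once if the tumbler is disturbed (moved over 20 mm) (distance of tumbler from where it was at the start of the episode above 0.02 m).
It fails at once if the bench block is disturbed (moved over 20 mm) (distance of bench_block from where it was at the start of the episode above 0.02 m).
It fails at once if the dish is disturbed (moved over 20 mm) (distance of dish from where it was at the start of the episode above 0.02 m).
It fails at once if the spool is disturbed (moved over 20 mm) (distance of spool from where it was at the start of the episode above 0.02 m).
It also fails if it takes over 64 s, if anything falls off the work surface, if the arm or the gripper's body presses on something with over 40 N, if the wrist force passes 120 N, or if a joint passes its speed limit or range.

## Robot

A 6-joint arm with a two-finger parallel gripper is mounted at the origin on the work surface. World frame = base frame: x ahead of the robot, y to its left, z up, the work surface at z = 0. Lengths are in m, angles in rad, forces in N, time in s.
With the tool pointing down it reaches from about 0.35 to 0.85 m from the base axis. Payload 8.1 kg.
Tool frame: the origin (TCP) lies at the very end of the fingers, on their centre line; the grasp point (between the pads) lies 19 mm behind it (r.grasp_offset is the x of the grasp point in the tool frame, in m); x points along the fingers, y is the direction in which the jaws open and shut, and the axes are right-handed (so a half turn about x gives the same grasp; the last joint's range is limited). The gripper opens to 85 mm and grips with 20 to 120 N. Pads are 22 mm wide; open, the fingers measure 114 mm over their backs; the gripper's body (76 mm by 85 mm) begins 54 mm behind the grasp point. The pads swing forward as they close: fully open they stand 13 mm farther back than shut.
Start: joints at [-1.336, 0.13, 1.488, -0, 1.523, -0.085], TCP at [0.189, -0.57, 0.231] pointing down, gripper open.
Joint ranges: [-2.96, 2.96], [-0.89, 2.26], [0.02, 2.5], [-1.34, 4.48], [0, 2.73], [-2.66, 2.66]. Speed limits (rad/s): [2.39, 2.39, 2.79, 3.14, 3.14, 3.14].

## Interface

Orientations are given as a unit quaternion [x, y, z, w].
In Python, from station import r gives the robot as it stands.
- The arm moves only by the tool drive_tool, never from a script. Its argument "increments" is a list of rows, each an object with "grip": the closure, from 0 (fully open) to 1 (shut); "xyz": the shift along the tool's x, y, z in m, a list of three; "dr": the turn, a rotation vector about the tool's x, y, z in rad, a list of three. In form: [{"grip": grip, "xyz": [dx, dy, dz], "dr": [wx, wy, wz]}, ...]. A call has 1 to 12 rows; each row is the pose to reach, as a shift and turn from the pose commanded when the call began, along the tool's axes at that moment; what a row does not reach only later rows make up. A row lasts 1/12 s, in which the tool goes at most 41.7 mm and 7.16 degrees, less where a joint would pass 70% of its speed; a pose out of reach is approached as far as the arm can. A call with a gripper value outside its range is refused whole. The fingers move at their own pace and stop on an object; "newtons" is the grip in N (left out, the last holds). Time passes only in rows, so rows that repeat a pose let the fingers close. It gives the time, the measured TCP pose, the force and the opening at its end, in the units of the state.
- r.observe(): the state, without advancing time (a new reading comes with each control period).
- r.read_camera(name): name is "side" or "top"; returns a dict with "img" (384x512x3 uint8, red, green, blue), "K" (3x3 intrinsics, pixels), "position" and "orientation" of the camera in the world. Camera axes: x right, y up, looking along -z (the intrinsics and any distortion apply to the point x, -y, -z); pixel columns grow to the right and rows downward; lengths in m; the calibration is good to about 2 mm. A picture is of the moment at which its call begins. There is no depth.
- r.close_job(): hands the job in, once; it reports no verdict.
The state is a dict: "t": time; "joint_pos": joint angles; "dq": joint speeds; "joint_torque": joint torques, N m; "position": TCP position; "tcp_rot": TCP orientation; "force": force on the tool from outside, world axes, zero at the start; "moment": the same for the moment, N m; "finger_gap": finger opening in m.
Only numpy, scipy, OpenCV 4.12 (cv2) and the standard library are available. Lean on these libraries where they do the work, as an engineer would, in place of code of your own. Each camera call takes 0.05 s, during which the arm holds its last target. There are 200 camera calls.

## Working session

There is one attempt and no reset: what is moved stays moved. The work goes in short steps, Python scripts to look and compute and a tool call to move; the robot and the scene stay as the last step left them, time stands still between calls to the robot, and variables do not carry over. Pictures are saved under pics/ and viewed, about 8 in all and at most 12, crops included, and the job is handed in when it is done.

Besides the shell and the picture viewer there is one more tool, called after "Call:" as name([rows], argument=value, ...), one row to a line, values as JSON. drive_tool: Moves the arm, as the interface text tells. Its arguments: {"type":"object","properties":{"increments":{"type":"array","items":{"type":"object","properties":{"grip":{"type":"number"},"xyz":{"type":"array","items":{"type":"number"}},"dr":{"type":"array","items":{"type":"number"}}}}},"newtons":{"type":"number"}},"required":["increments"]}

```bash
ls; mkdir -p pics; cat > h.py <<'E'
import numpy as np, cv2
from scipy.spatial.transform import Rotation as R
from station import r
def cam(n):
    c=r.read_camera(n); return c
def ray(c,px,z):
    d=np.linalg.inv(np.array(c["K"]))@np.array([px[0],px[1],1.0])
    if c.get("dist") is not None: print("dist",c["dist"])
    M=R.from_quat(c["orientation"]).as_matrix()
    w=M@np.array([d[0],-d[1],-d[2]]); p=np.array(c["position"])
    return p+w*(z-p[2])/w[2]
def proj(c,P):
    M=R.from_quat(c["orientation"]).as_matrix()
    q=M.T@(np.array(P)-np.array(c["position"])); v=np.array(c["K"])@np.array([q[0],-q[1],-q[2]])
    return v[:2]/v[2]
def save(c,n): cv2.imwrite("pics/"+n+".png",cv2.cvtColor(c["img"],cv2.COLOR_RGB2BGR))
E
python3 - <<'E'
from h import *
for n in("top","side"):
    c=cam(n); save(c,n+"0"); print(n,c.keys(),np.round(c["K"],1).tolist(),np.round(c["position"],3),np.round(c["orientation"],3))
print(r.observe())
E
```

```text
pics
top dict_keys(['img', 'K', 'position', 'orientation']) [[419.1, 0.0, 252.9], [0.0, 419.1, 196.3], [0.0, 0.0, 1.0]] [ 0.505 -0.017  1.189] [-0.043  0.045  0.706 -0.706]
side dict_keys(['img', 'K', 'position', 'orientation']) [[373.4, 0.0, 254.6], [0.0, 373.4, 192.0], [0.0, 0.0, 1.0]] [0.312 0.618 0.775] [-0.085  0.387  0.893 -0.216]
{'t': 0.1, 'joint_pos': array([-1.33637900e+00,  1.31093781e-01,  1.48920946e+00,  1.51659293e-05,
        1.52301779e+00, -8.54108868e-02]), 'dq': array([ 7.98254079e-05, -1.99085848e-03, -3.31631293e-03,  1.04539152e-03,
        1.10966682e-03, -1.03812046e-05]), 'joint_torque': array([ 1.55023670e-03, -5.70950961e+01, -5.01941729e+01, -1.69631521e-04,
        8.12267623e-03,  2.64243761e-05]), 'position': array([ 0.18854166, -0.56906148,  0.23032303]), 'tcp_rot': array([-0.69804442, -0.1132045 ,  0.69812471, -0.11198495]), 'force': array([-0.12017406,  0.51468555,  0.46914195]), 'moment': array([-0.04970187, -0.04256866, -0.02424817]), 'finger_gap': 0.08553832801597391}
```

View pics/top0.png

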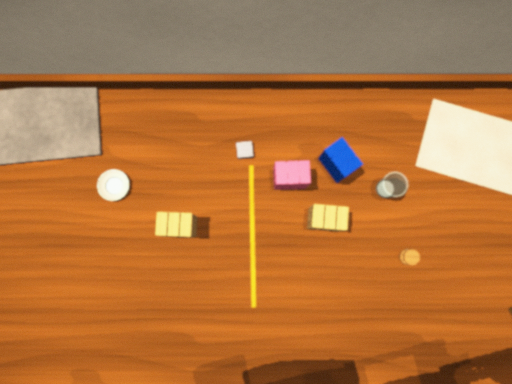

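View pics/side0.png

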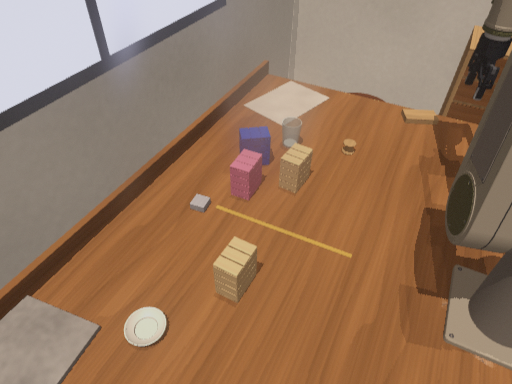

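Candidates for the crates, in the top view: pale slatted lids at (174,224) and (330,217). Look-alikes are pink at (293,174) and blue at (341,160). By the description I take the two pale plywood ones. Also seen: dish (114,185), block (244,149), tumbler (393,186), spool (410,257), and the line in column ~252 over rows 166–306.

```bash
python3 - <<'E'
from h import *
c=cam("top"); s=cam("side"); im=c["img"]; hsv=cv2.cvtColor(im,cv2.COLOR_RGB2HSV)
print("hsv",[hsv[y,x].tolist() for x,y in((168,224),(320,217),(252,230),(293,174),(341,160),(200,300))])
def rects(m,z,name,amin=150):
    cs,_=cv2.findContours(m,cv2.RETR_EXTERNAL,cv2.CHAIN_APPROX_NONE)
    for k in cs:
        if cv2.contourArea(k)<amin: continue
        W=np.array([ray(c,p[0],z)[:2] for p in k],np.float32)
        (ctr,sz,a)=cv2.minAreaRect(W); px=k[:,0].mean(0)
        print(name,"px",px.round(),"ctr",np.round(ctr,4),"sz",np.round(sz,4),"ang",round(a,1))
m=cv2.inRange(hsv,(22,60,150),(32,160,255)); m=cv2.morphologyEx(m,cv2.MORPH_CLOSE,np.ones((5,5)))
rects(m,.11,"lid")
rects(cv2.inRange(hsv,(22,200,150),(32,255,255)),0,"line",100)
rects(cv2.inRange(hsv,(150,60,100),(179,160,255)),.11,"pink")
rects(cv2.inRange(hsv,(105,150,80),(130,255,255)),.11,"blue")
for n,p in(("dish",(114,185)),("block",(244,149)),("tumbler",(393,186)),("spool",(410,257))): print(n,ray(c,p,0.02).round(3))
# side-view check: project lids
cr=cv2.resize(im[140:270,140:440],None,fx=2.6,fy=2.6,interpolation=cv2.INTER_CUBIC)
cv2.imwrite("pics/crop1.png",cv2.cvtColor(cr,cv2.COLOR_RGB2BGR))
E
```

```text
hsv [[25, 123, 236], [27, 106, 250], [27, 207, 250], [169, 78, 251], [109, 220, 228], [14, 201, 202]]
lid px [173. 224.] ctr [0.5681 0.1843] sz [0.0916 0.0593] ang 87.7
lid px [330. 217.] ctr [ 0.5859 -0.2182] sz [0.0905 0.0602] ang 85.2
line px [252. 236.] ctr [ 0.5456 -0.0179] sz [0.3972 0.0133] ang 1.1
pink px [291. 174.] ctr [ 0.6969 -0.1225] sz [0.0943 0.0715] ang 90.0
blue px [340. 160.] ctr [ 0.7362 -0.2477] sz [0.0876 0.0812] ang 35.7
dish [0.683 0.371 0.02 ]
block [0.787 0.005 0.02 ]
tumbler [ 0.68  -0.416  0.02 ]
spool [ 0.481 -0.455  0.02 ]
```

View pics/crop1.png

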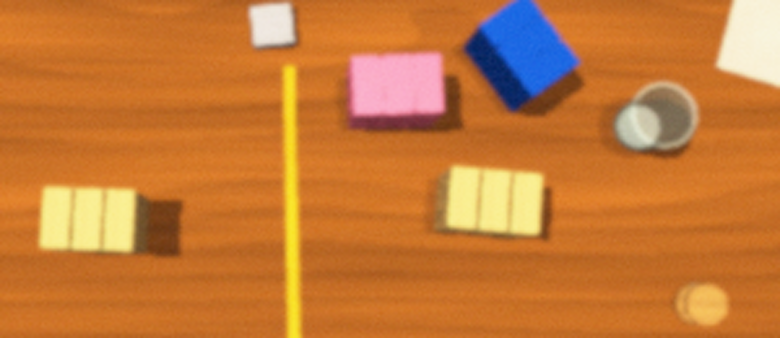

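The crop confirms two pale three-slat lids (about 91×60 mm, as given), separate from pink and blue. Plan: tip the right crate towards the robot, because blue and pink block its far side. Tip the left one away, so its underside faces the side camera.

```bash
cat >> h.py <<'E'
def mv(*T,yaw=None,p0=None,q0=None):
    o=r.observe(); M=R.from_quat(q0 if q0 is not None else o["tcp_rot"]); p=np.array(o["position"] if p0 is None else p0)
    G=M
    if yaw is not None: # tool x down, tool z along world (cos yaw, sin yaw)
        z=np.array([np.cos(yaw),np.sin(yaw),0]);x=np.array([0,0,-1.]);G=R.from_matrix(np.c_[x,np.cross(z,x),z])
    print("t",round(o["t"],2),"p",np.round(o["position"],4),"F",np.round(o["force"],1),"q",np.round(o["joint_pos"],2),"dr",np.round((M.inv()*G).as_rotvec(),4).tolist())
    for t in T: print(t,"->",np.round(M.inv().apply(np.array(t)-p),4).tolist())
E
python3 - <<'E'
from h import *
print(R.from_quat(r.observe()["tcp_rot"]).as_matrix().round(3))
for y in(-.084,np.pi-.084): mv((.655,-.222,.23),(.655,-.222,.094),yaw=y)
E
```

```text
[[-0.     0.314 -0.949]
 [ 0.001 -0.949 -0.314]
 [-1.    -0.001 -0.   ]]
t 0.2 p [ 0.1886 -0.5693  0.2307] F [ 0.   0.8 -0.1] q [-1.34  0.13  1.49  0.    1.52 -0.09] dr [-2.7378, -0.0016, 0.0001]
(0.655, -0.222, 0.23) -> [0.0009, -0.183, -0.5519]
(0.655, -0.222, 0.094) -> [0.1369, -0.1829, -0.5519]
t 0.2 p [ 0.1886 -0.5693  0.2307] F [ 0.   0.8 -0.1] q [-1.34  0.13  1.49  0.    1.52 -0.09] dr [0.4038, 0.0001, 0.0011]
(0.655, -0.222, 0.23) -> [0.0009, -0.183, -0.5519]
(0.655, -0.222, 0.094) -> [0.1369, -0.1829, -0.5519]
```

Call:
drive_tool([
  {"grip": 1, "xyz": [0, -0.183, -0.545], "dr": [0.404, 0, 0]},
  {"grip": 1, "xyz": [0, -0.183, -0.545], "dr": [0.404, 0, 0]},
  {"grip": 1, "xyz": [0, -0.183, -0.545], "dr": [0.404, 0, 0]},
  {"grip": 1, "xyz": [0, -0.183, -0.545], "dr": [0.404, 0, 0]},
  {"grip": 1, "xyz": [0, -0.183, -0.545], "dr": [0.404, 0, 0]},
  {"grip": 1, "xyz": [0, -0.183, -0.545], "dr": [0.404, 0, 0]},
  {"grip": 1, "xyz": [0, -0.183, -0.545], "dr": [0.404, 0, 0]},
  {"grip": 1, "xyz": [0, -0.183, -0.545], "dr": [0.404, 0, 0]},
  {"grip": 1, "xyz": [0, -0.183, -0.545], "dr": [0.404, 0, 0]},
  {"grip": 1, "xyz": [0, -0.183, -0.545], "dr": [0.404, 0, 0]},
  {"grip": 1, "xyz": [0, -0.183, -0.545], "dr": [0.404, 0, 0]},
  {"grip": 1, "xyz": [0, -0.183, -0.545], "dr": [0.404, 0, 0]},
])

```text
t: 1.2
position: [0.5849, -0.2716, 0.2311]
tcp_rot: [-0.706, 0.03, 0.707, 0.03]
force: [0.1, -0.6, 0.4]
finger_gap: 0.0003
```

```bash
python3 - <<'E'
from h import *
mv((.648,-.222,.23),yaw=np.pi-.084)
print(r.observe()["finger_gap"])
E
```

```text
t 1.2 p [ 0.5849 -0.2716  0.2311] F [ 0.1 -0.6  0.4] q [-0.51  0.25  1.35 -0.    1.54  1.14] dr [-0.0001, 0.0002, 0.0]
(0.648, -0.222, 0.23) -> [0.0011, -0.0547, -0.0587]
0.0002561594863595714
```

Call:
drive_tool([
  {"grip": 1, "xyz": [0, -0.054, -0.059], "dr": [0, 0, 0]},
  {"grip": 1, "xyz": [0, -0.054, -0.059], "dr": [0, 0, 0]},
  {"grip": 1, "xyz": [0, -0.054, -0.059], "dr": [0, 0, 0]},
  {"grip": 1, "xyz": [0.08, -0.054, -0.059], "dr": [0, 0, 0]},
  {"grip": 1, "xyz": [0.08, -0.054, -0.059], "dr": [0, 0, 0]},
  {"grip": 1, "xyz": [0.08, -0.054, -0.059], "dr": [0, 0, 0]},
])

```text
t: 1.7
position: [0.6421, -0.2219, 0.1409]
tcp_rot: [-0.702, 0.028, 0.711, 0.031]
force: [-1.4, 1.3, -3.3]
finger_gap: -0.0002
```

```bash
python3 - <<'E'
from h import *
mv((.648,-.222,.095),(.62,-.222,.095),(.55,-.215,.095),yaw=np.pi-.084)
c=cam("top"); cr=cv2.resize(c["img"][120:270,240:430],None,fx=4,fy=4,interpolation=cv2.INTER_CUBIC)
s=cam("side"); cs=cv2.resize(s["img"][90:230,200:400],None,fx=4,fy=4)
cv2.imwrite("pics/c2.png",cv2.cvtColor(cs,cv2.COLOR_RGB2BGR))
E
```

```text
t 1.7 p [ 0.6421 -0.2219  0.1409] F [-1.4  1.3 -3.3] q [-0.41  0.41  1.33 -0.    1.42  1.25] dr [0.0005, 0.0138, 0.0046]
(0.648, -0.222, 0.095) -> [0.0458, -0.0002, -0.0065]
(0.62, -0.222, 0.095) -> [0.0462, 0.0022, 0.0214]
(0.55, -0.215, 0.095) -> [0.0472, 0.001, 0.0917]
```

View pics/c2.png

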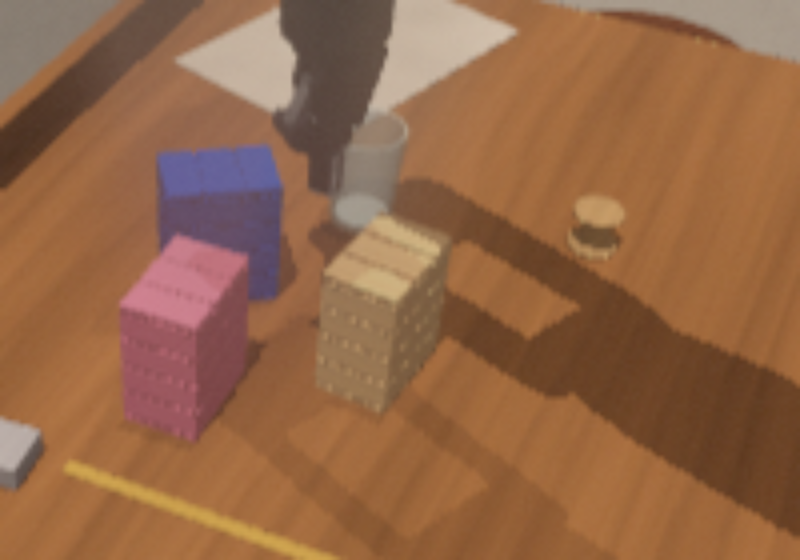

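The shut fingertip hangs at crop (320,190), just behind the right crate's lid, clear of blue and pink. Descending.

Call:
drive_tool([
  {"grip": 1, "xyz": [0.025, 0, 0], "dr": [0, 0, 0]},
  {"grip": 1, "xyz": [0.05, 0, 0], "dr": [0, 0, 0]},
  {"grip": 1, "xyz": [0.05, 0, 0], "dr": [0, 0, 0]},
  {"grip": 1, "xyz": [0.05, 0, 0], "dr": [0, 0, 0]},
])

```text
t: 2.13
position: [0.647, -0.2248, 0.1028]
tcp_rot: [-0.706, 0.03, 0.706, 0.03]
force: [0.8, 0.1, 0.7]
finger_gap: -0.0001
```

```bash
python3 - <<'E'
from h import *
mv((.63,-.222,.095),(.56,-.215,.095),yaw=np.pi-.084)
E
```

```text
t 2.13 p [ 0.647  -0.2248  0.1028] F [0.8 0.1 0.7] q [-0.41  0.44  1.36  0.    1.34  1.25] dr [-0.0006, 0.0, 0.0]
(0.63, -0.222, 0.095) -> [0.0078, -0.0013, 0.0171]
(0.56, -0.215, 0.095) -> [0.0078, -0.0024, 0.0875]
```

Call:
drive_tool([
  {"grip": 1, "xyz": [0.01, 0, 0.01], "dr": [0, 0, 0]},
  {"grip": 1, "xyz": [0.01, 0, 0.02], "dr": [0, 0, 0]},
  {"grip": 1, "xyz": [0.01, 0, 0.03], "dr": [0, 0, 0]},
  {"grip": 1, "xyz": [0.01, 0, 0.04], "dr": [0, 0, 0]},
  {"grip": 1, "xyz": [0.01, 0, 0.05], "dr": [0, 0, 0]},
  {"grip": 1, "xyz": [0.01, 0, 0.06], "dr": [0, 0, 0]},
  {"grip": 1, "xyz": [0.01, 0, 0.07], "dr": [0, 0, 0]},
  {"grip": 1, "xyz": [0.01, 0, 0.077], "dr": [0, 0, 0]},
  {"grip": 1, "xyz": [0.01, 0, 0.077], "dr": [0, 0, 0]},
  {"grip": 1, "xyz": [0.01, 0, 0.077], "dr": [0, 0, 0]},
  {"grip": 1, "xyz": [0.01, 0, 0.077], "dr": [0, 0, 0]},
])

```text
t: 3.05
position: [0.5713, -0.2184, 0.0927]
tcp_rot: [0.707, -0.03, -0.706, -0.03]
force: [0.2, -0.6, -1.3]
finger_gap: 0.0003
```

```bash
python3 - <<'E'
from h import *
mv((.56,-.215,.095),yaw=np.pi-.084)
s=cam("side"); c=cam("top")
a=cv2.resize(s["img"][90:290,180:420],None,fx=2,fy=2); b=cv2.resize(c["img"][100:300,240:400],None,fx=2,fy=2)
cv2.imwrite("pics/c3.png",cv2.cvtColor(np.hstack([a,b]),cv2.COLOR_RGB2BGR))
E
```

```text
t 3.05 p [ 0.5713 -0.2184  0.0927] F [ 0.2 -0.6 -1.3] q [-0.45  0.26  1.6   0.    1.28  1.21] dr [-0.0003, -0.0021, -0.0007]
(0.56, -0.215, 0.095) -> [-0.0023, -0.0024, 0.0115]
```

View pics/c3.png

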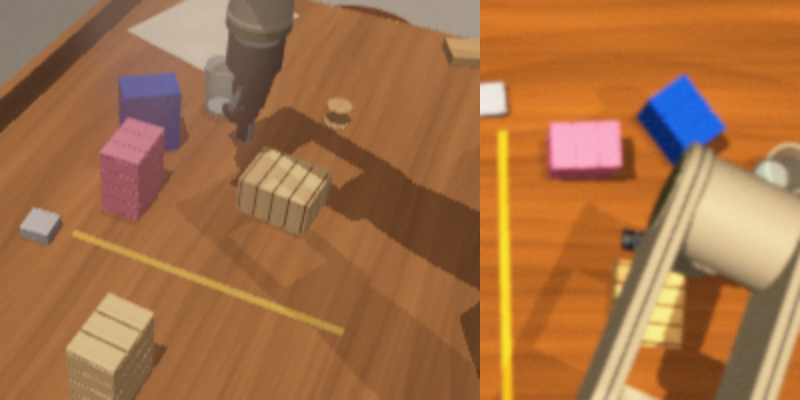

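The right crate lies on its side, lid end towards the robot. Next, the left one: raise, cross, come down on its robot side.

```bash
python3 - <<'E'
from h import *
mv((.571,-.218,.18),(.503,.186,.18),(.503,.186,.092),yaw=np.pi-.04)
E
```

```text
t 3.15 p [ 0.5709 -0.2181  0.0918] F [ 0.3 -1.   0.1] q [-0.45  0.26  1.6   0.    1.28  1.21] dr [-0.0441, -0.0008, -0.0003]
(0.571, -0.218, 0.18) -> [-0.0882, -0.0001, -0.0002]
(0.503, 0.186, 0.18) -> [-0.0883, -0.397, 0.1015]
(0.503, 0.186, 0.092) -> [-0.0003, -0.397, 0.1016]
```

Call:
drive_tool([
  {"grip": 1, "xyz": [-0.04, 0, 0], "dr": [0, 0, 0]},
  {"grip": 1, "xyz": [-0.08, 0, 0], "dr": [0, 0, 0]},
  {"grip": 1, "xyz": [-0.088, -0.397, 0.102], "dr": [-0.044, 0, 0]},
  {"grip": 1, "xyz": [-0.088, -0.397, 0.102], "dr": [-0.044, 0, 0]},
  {"grip": 1, "xyz": [-0.088, -0.397, 0.102], "dr": [-0.044, 0, 0]},
  {"grip": 1, "xyz": [-0.088, -0.397, 0.102], "dr": [-0.044, 0, 0]},
  {"grip": 1, "xyz": [-0.088, -0.397, 0.102], "dr": [-0.044, 0, 0]},
  {"grip": 1, "xyz": [-0.088, -0.397, 0.102], "dr": [-0.044, 0, 0]},
  {"grip": 1, "xyz": [-0.088, -0.397, 0.102], "dr": [-0.044, 0, 0]},
  {"grip": 1, "xyz": [-0.088, -0.397, 0.102], "dr": [-0.044, 0, 0]},
  {"grip": 1, "xyz": [-0.088, -0.397, 0.102], "dr": [-0.044, 0, 0]},
  {"grip": 1, "xyz": [-0.088, -0.397, 0.102], "dr": [-0.044, 0, 0]},
])

```text
t: 4.15
position: [0.5013, 0.1891, 0.1796]
tcp_rot: [0.707, -0.014, -0.707, -0.014]
force: [0.5, -0.7, 0.1]
finger_gap: 0.0
```

Call:
drive_tool([
  {"grip": 1, "xyz": [0, 0, 0], "dr": [0, 0, 0]},
  {"grip": 1, "xyz": [0, 0, 0], "dr": [0, 0, 0]},
  {"grip": 1, "xyz": [0, 0, 0], "dr": [0, 0, 0]},
])

```text
t: 4.4
position: [0.502, 0.1863, 0.1792]
tcp_rot: [-0.707, 0.014, 0.707, 0.014]
force: [0.0, -0.3, 0.1]
finger_gap: 0.0
```

```bash
python3 - <<'E'
from h import *
mv((.505,.186,.18),(.505,.186,.094),(.585,.183,.094),yaw=np.pi-.04)
E
```

```text
t 4.4 p [0.502  0.1863 0.1792] F [ 0.  -0.3  0.1] q [ 0.26 -0.01  1.73 -0.    1.42  1.87] dr [0.0009, 0.0001, -0.0006]
(0.505, 0.186, 0.18) -> [-0.0008, 0.0001, -0.003]
(0.505, 0.186, 0.094) -> [0.0852, 0.0001, -0.003]
(0.585, 0.183, 0.094) -> [0.0852, -0.0, -0.083]
```

Call:
drive_tool([
  {"grip": 1, "xyz": [0.03, 0, 0], "dr": [0, 0, 0]},
  {"grip": 1, "xyz": [0.06, 0, 0], "dr": [0, 0, 0]},
  {"grip": 1, "xyz": [0.085, 0, 0], "dr": [0, 0, 0]},
  {"grip": 1, "xyz": [0.085, 0, 0], "dr": [0, 0, 0]},
  {"grip": 1, "xyz": [0.085, 0, 0], "dr": [0, 0, 0]},
  {"grip": 1, "xyz": [0.085, 0, -0.01], "dr": [0, 0, 0]},
])

```text
t: 4.9
position: [0.5119, 0.1851, 0.0955]
tcp_rot: [-0.707, 0.015, 0.707, 0.015]
force: [0.1, 0.6, 0.5]
finger_gap: 0.0002
```

Call:
drive_tool([
  {"grip": 1, "xyz": [0, 0, -0.01], "dr": [0, 0, 0]},
  {"grip": 1, "xyz": [0, 0, -0.02], "dr": [0, 0, 0]},
  {"grip": 1, "xyz": [0, 0, -0.03], "dr": [0, 0, 0]},
  {"grip": 1, "xyz": [0, 0, -0.04], "dr": [0, 0, 0]},
  {"grip": 1, "xyz": [0, 0, -0.05], "dr": [0, 0, 0]},
  {"grip": 1, "xyz": [0, 0, -0.06], "dr": [0, 0, 0]},
  {"grip": 1, "xyz": [0, 0, -0.068], "dr": [0, 0, 0]},
  {"grip": 1, "xyz": [0, 0, -0.068], "dr": [0, 0, 0]},
  {"grip": 1, "xyz": [0, 0, -0.068], "dr": [0, 0, 0]},
  {"grip": 1, "xyz": [0, 0, -0.068], "dr": [0, 0, 0]},
  {"grip": 1, "xyz": [-0.1, 0, -0.068], "dr": [0, 0, 0]},
  {"grip": 1, "xyz": [-0.1, 0, -0.068], "dr": [0, 0, 0]},
])

```text
t: 5.9
position: [0.5765, 0.1824, 0.1748]
tcp_rot: [-0.704, 0.015, 0.71, 0.013]
force: [1.7, 1.4, 1.4]
finger_gap: -0.0002
```

```bash
python3 - <<'E'
from h import *
mv((.45,.2,.2),yaw=np.pi-.04)
s=cam("side"); c=cam("top")
a=cv2.resize(s["img"][150:350,120:360],None,fx=2,fy=2); b=cv2.resize(c["img"][130:330,90:280],None,fx=2,fy=2)
cv2.imwrite("pics/c4.png",cv2.cvtColor(np.hstack([a,b]),cv2.COLOR_RGB2BGR))
E
```

```text
t 5.9 p [0.5765 0.1824 0.1748] F [1.7 1.4 1.4] q [0.22 0.18 1.53 0.   1.43 1.83] dr [-0.0001, 0.0082, -0.0021]
(0.45, 0.2, 0.2) -> [-0.0242, -0.0124, 0.1273]
```

View pics/c4.png

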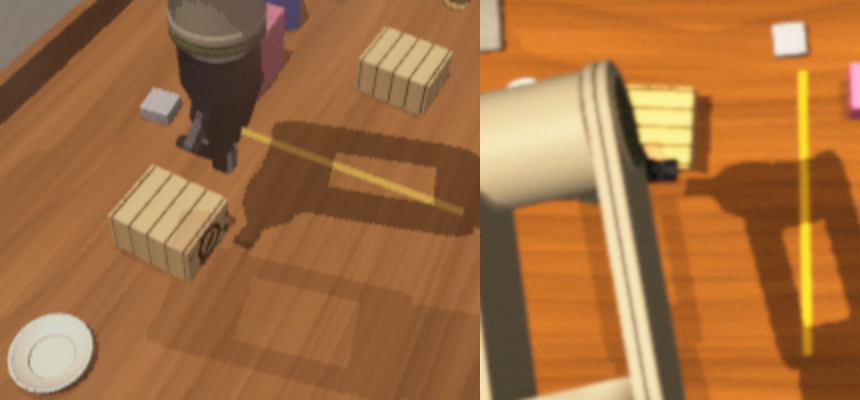

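The stamped ring with its bar shows on the left crate's robot-facing end (left crop at (207,240)), so the left crate is the stamped one. I'll clear the arm to its left and measure.

Call:
drive_tool([
  {"grip": 1, "xyz": [-0.02, -0.15, 0.03], "dr": [0, 0, 0]},
  {"grip": 1, "xyz": [-0.02, -0.15, 0.03], "dr": [0, 0, 0]},
  {"grip": 1, "xyz": [-0.02, -0.15, 0.03], "dr": [0, 0, 0]},
  {"grip": 1, "xyz": [-0.02, -0.15, 0.03], "dr": [0, 0, 0]},
  {"grip": 1, "xyz": [-0.02, -0.15, 0.03], "dr": [0, 0, 0]},
  {"grip": 1, "xyz": [-0.02, -0.15, 0.03], "dr": [0, 0, 0]},
  {"grip": 1, "xyz": [-0.02, -0.15, 0.03], "dr": [0, 0, 0]},
])

```text
t: 6.58
position: [0.5555, 0.334, 0.1975]
tcp_rot: [-0.707, 0.014, 0.707, 0.014]
force: [0.8, -0.0, 0.1]
finger_gap: 0.0002
```

```bash
cat >> h.py <<'E'
def tops(c,z=.06):
    hsv=cv2.cvtColor(c["img"],cv2.COLOR_RGB2HSV)
    m=cv2.inRange(hsv,(22,60,150),(32,170,255)); m=cv2.morphologyEx(m,cv2.MORPH_CLOSE,np.ones((5,5)))
    m[:130]=0; m[:,400:]=0
    for k in cv2.findContours(m,cv2.RETR_EXTERNAL,cv2.CHAIN_APPROX_NONE)[0]:
        if cv2.contourArea(k)<150: continue
        W=np.array([ray(c,p[0],z)[:2] for p in k],np.float32)
        ct,sz,a=cv2.minAreaRect(W); print("px",k[:,0].mean(0).round(),"ctr",np.round(ct,4),"sz",np.round(sz,4),"ang",round(a,1))
E
python3 - <<'E'
from h import *
tops(cam("top")); mv((.65,.275,.17),(.65,.275,.025),(.65,.06,.025),yaw=np.pi-.04)
E
```

```text
px [324. 251.] ctr [ 0.4967 -0.2108] sz [0.091  0.1072] ang 85.1
px [ 49. 247.] ctr [0.4646 0.5385] sz [0.4047 0.1223] ang 24.9
px [178. 192.] ctr [0.6567 0.1812] sz [0.0909 0.1038] ang 87.9
t 6.63 p [0.5558 0.3333 0.1973] F [-0.8 -0.3 -0.3] q [ 0.46  0.28  1.38 -0.    1.48  2.07] dr [-0.0005, 0.0004, -0.0007]
(0.65, 0.275, 0.17) -> [0.0273, 0.0545, -0.0965]
(0.65, 0.275, 0.025) -> [0.1723, 0.0544, -0.0966]
(0.65, 0.06, 0.025) -> [0.1725, 0.2692, -0.1053]
```

Right crate: centre (0.497, -0.211), lying. Stamped crate: centre (0.656, 0.181). The line is at y ≈ -0.016 there. I'll turn the tool a quarter turn and open the fingers partly, giving two contact points for a straight push.

Call:
drive_tool([
  {"grip": 0.3, "xyz": [0.027, 0.054, -0.101], "dr": [-1.574, 0, 0]},
  {"grip": 0.3, "xyz": [0.027, 0.054, -0.101], "dr": [-1.574, 0, 0]},
  {"grip": 0.3, "xyz": [0.027, 0.054, -0.101], "dr": [-1.574, 0, 0]},
  {"grip": 0.3, "xyz": [0.027, 0.054, -0.101], "dr": [-1.574, 0, 0]},
  {"grip": 0.3, "xyz": [0.027, 0.054, -0.101], "dr": [-1.574, 0, 0]},
  {"grip": 0.3, "xyz": [0.027, 0.054, -0.101], "dr": [-1.574, 0, 0]},
  {"grip": 0.3, "xyz": [0.027, 0.054, -0.101], "dr": [-1.574, 0, 0]},
  {"grip": 0.3, "xyz": [0.027, 0.054, -0.101], "dr": [-1.574, 0, 0]},
  {"grip": 0.3, "xyz": [0.027, 0.054, -0.101], "dr": [-1.574, 0, 0]},
  {"grip": 0.3, "xyz": [0.027, 0.054, -0.101], "dr": [-1.574, 0, 0]},
  {"grip": 0.3, "xyz": [0.027, 0.054, -0.101], "dr": [-1.574, 0, 0]},
  {"grip": 0.3, "xyz": [0.027, 0.054, -0.101], "dr": [-1.574, 0, 0]},
])

```text
t: 7.63
position: [0.6549, 0.2742, 0.1703]
tcp_rot: [-0.526, -0.473, 0.526, -0.473]
force: [0.6, -0.3, -0.8]
finger_gap: 0.0594
```

```bash
python3 - <<'E'
from h import *
mv((.657,.275,.17),(.657,.275,.02),yaw=-1.608); print(r.observe()["finger_gap"])
E
```

```text
t 7.63 p [0.6549 0.2742 0.1703] F [ 0.6 -0.3 -0.8] q [ 0.32  0.46  1.21 -0.    1.48  0.43] dr [-0.0698, 0.0005, 0.0006]
(0.657, 0.275, 0.17) -> [0.0003, 0.002, -0.001]
(0.657, 0.275, 0.02) -> [0.1503, 0.0021, -0.0011]
0.05944171996462746
```

Call:
drive_tool([
  {"grip": 0.3, "xyz": [0, 0.002, 0], "dr": [-0.07, 0, 0]},
  {"grip": 0.3, "xyz": [0.03, 0.002, 0], "dr": [-0.07, 0, 0]},
  {"grip": 0.3, "xyz": [0.06, 0.002, 0], "dr": [-0.07, 0, 0]},
  {"grip": 0.3, "xyz": [0.09, 0.002, 0], "dr": [-0.07, 0, 0]},
  {"grip": 0.3, "xyz": [0.12, 0.002, 0], "dr": [-0.07, 0, 0]},
  {"grip": 0.3, "xyz": [0.14, 0.002, 0], "dr": [-0.07, 0, 0]},
  {"grip": 0.3, "xyz": [0.149, 0.002, 0], "dr": [-0.07, 0, 0]},
  {"grip": 0.3, "xyz": [0.149, 0.002, 0], "dr": [-0.07, 0, 0]},
  {"grip": 0.3, "xyz": [0.149, 0.002, 0], "dr": [-0.07, 0, 0]},
])

```text
t: 8.38
position: [0.657, 0.275, 0.0221]
tcp_rot: [-0.51, -0.489, 0.51, -0.489]
force: [-0.1, -0.0, 1.2]
finger_gap: 0.0598
```

```bash
python3 - <<'E'
from h import *
mv((.657,.12,.02),(.654,.06,.02),yaw=-1.608); print(r.observe()["finger_gap"])
E
```

```text
t 8.38 p [0.657  0.275  0.0221] F [-0.1 -0.   1.2] q [ 0.32  0.59  1.31 -0.    1.24  0.37] dr [-0.0049, 0.0001, 0.0002]
(0.657, 0.12, 0.02) -> [0.0021, 0.0066, 0.1549]
(0.654, 0.06, 0.02) -> [0.0021, 0.0061, 0.215]
0.059842206910368116
```

Call:
drive_tool([
  {"grip": 0.3, "xyz": [0, 0, 0.015], "dr": [0, 0, 0]},
  {"grip": 0.3, "xyz": [0, 0, 0.03], "dr": [0, 0, 0]},
  {"grip": 0.3, "xyz": [0, 0.001, 0.045], "dr": [0, 0, 0]},
  {"grip": 0.3, "xyz": [0, 0.002, 0.062], "dr": [0, 0, 0]},
  {"grip": 0.3, "xyz": [0, 0.003, 0.08], "dr": [0, 0, 0]},
  {"grip": 0.3, "xyz": [0, 0.003, 0.098], "dr": [0, 0, 0]},
  {"grip": 0.3, "xyz": [0, 0.004, 0.116], "dr": [0, 0, 0]},
  {"grip": 0.3, "xyz": [0, 0.004, 0.134], "dr": [0, 0, 0]},
  {"grip": 0.3, "xyz": [0, 0.005, 0.152], "dr": [0, 0, 0]},
  {"grip": 0.3, "xyz": [0, 0.005, 0.168], "dr": [0, 0, 0]},
  {"grip": 0.3, "xyz": [0, 0.006, 0.18], "dr": [0, 0, 0]},
  {"grip": 0.3, "xyz": [0, 0.006, 0.19], "dr": [0, 0, 0]},
])

```text
t: 9.38
position: [0.6556, 0.0843, 0.0229]
tcp_rot: [0.511, 0.489, -0.51, 0.49]
force: [0.2, 5.1, 4.6]
finger_gap: 0.0597
```

```bash
python3 - <<'E'
from h import *
mv((.654,.048,.02),yaw=-1.608); c=cam("top"); tops(c); s=cam("side")
a=cv2.resize(s["img"][130:310,150:390],None,fx=2,fy=2); b=cv2.resize(c["img"][130:310,140:300],None,fx=2,fy=2)
cv2.imwrite("pics/c5.png",cv2.cvtColor(np.hstack([a,b]),cv2.COLOR_RGB2BGR))
E
```

```text
t 9.38 p [0.6556 0.0843 0.0229] F [0.2 5.1 4.6] q [0.05 0.47 1.48 0.   1.19 0.09] dr [-0.0049, -0.0007, -0.0019]
(0.654, 0.048, 0.02) -> [0.0028, -0.0001, 0.0364]
px [324. 251.] ctr [ 0.4987 -0.2113] sz [0.0908 0.1013] ang 84.0
px [197. 168.] ctr [0.7266 0.1312] sz [0.1179 0.039 ] ang 90.0
```

View pics/c5.png

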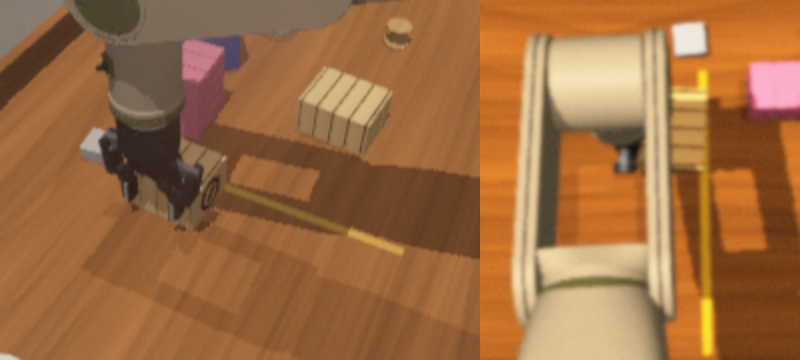

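The crate is straight, right edge just on the line; it needs about 40 mm more. Then back off and lift clear.

Call:
drive_tool([
  {"grip": 0.3, "xyz": [0, 0, 0.01], "dr": [0, 0, 0]},
  {"grip": 0.3, "xyz": [0, 0, 0.02], "dr": [0, 0, 0]},
  {"grip": 0.3, "xyz": [0, 0, 0.03], "dr": [0, 0, 0]},
  {"grip": 0.3, "xyz": [0, 0, 0.036], "dr": [0, 0, 0]},
  {"grip": 0.3, "xyz": [0, 0, 0.038], "dr": [0, 0, 0]},
  {"grip": 0.3, "xyz": [0, 0, 0.038], "dr": [0, 0, 0]},
  {"grip": 0.3, "xyz": [0, 0, 0.038], "dr": [0, 0, 0]},
])

```text
t: 10.07
position: [0.6529, 0.0474, 0.0212]
tcp_rot: [-0.51, -0.49, 0.511, -0.49]
force: [-0.3, -0.2, 0.5]
finger_gap: 0.0601
```

Call:
drive_tool([
  {"grip": 0.3, "xyz": [0, 0, -0.02], "dr": [0, 0, 0]},
  {"grip": 0.3, "xyz": [0, 0, -0.05], "dr": [0, 0, 0]},
  {"grip": 0.3, "xyz": [-0.04, 0, -0.08], "dr": [0, 0, 0]},
  {"grip": 0.3, "xyz": [-0.08, 0, -0.12], "dr": [0, 0, 0]},
  {"grip": 0.3, "xyz": [-0.12, 0, -0.16], "dr": [0, 0, 0]},
  {"grip": 0.3, "xyz": [-0.15, 0, -0.2], "dr": [0, 0, 0]},
  {"grip": 0.3, "xyz": [-0.15, -0.03, -0.24], "dr": [0, 0, 0]},
  {"grip": 0.3, "xyz": [-0.15, -0.05, -0.28], "dr": [0, 0, 0]},
  {"grip": 0.3, "xyz": [-0.15, -0.06, -0.3], "dr": [0, 0, 0]},
  {"grip": 0.3, "xyz": [-0.15, -0.06, -0.3], "dr": [0, 0, 0]},
  {"grip": 0.3, "xyz": [-0.15, -0.06, -0.3], "dr": [0, 0, 0]},
])

```text
t: 10.98
position: [0.6029, 0.3561, 0.1725]
tcp_rot: [0.509, 0.492, -0.508, 0.491]
force: [1.2, -0.1, 0.2]
finger_gap: 0.0598
```

```bash
python3 - <<'E'
from h import *
mv(); c=cam("top"); tops(c); save(c,"top6")
hsv=cv2.cvtColor(c["img"],cv2.COLOR_RGB2HSV); m=cv2.inRange(hsv,(22,200,150),(32,255,255))
k=max(cv2.findContours(m,cv2.RETR_EXTERNAL,cv2.CHAIN_APPROX_NONE)[0],key=cv2.contourArea)
W=np.array([ray(c,p[0],0)[:2] for p in k],np.float32); print("line",cv2.minAreaRect(W))
E
```

```text
t 10.98 p [0.6029 0.3561 0.1725] F [ 1.2 -0.1  0.2] q [0.46 0.43 1.24 0.   1.47 0.49] dr [0.0, 0.0, 0.0]
px [ 62. 363.] ctr [0.2209 0.4642] sz [0.1291 0.1168] ang 89.9
px [ 39. 313.] ctr [0.3439 0.541 ] sz [0.0941 0.0466] ang 59.1
px [324. 251.] ctr [ 0.4997 -0.2111] sz [0.0907 0.1033] ang 84.5
px [250. 194.] ctr [ 0.6536 -0.0112] sz [0.0898 0.107 ] ang 89.7
px [ 46. 216.] ctr [0.5538 0.5524] sz [0.3942 0.1124] ang 24.9
line ((0.4812992215156555, -0.019099008291959763), (0.23089930415153503, 0.013370301574468613), 1.077408790588379)
```

View pics/top6.png

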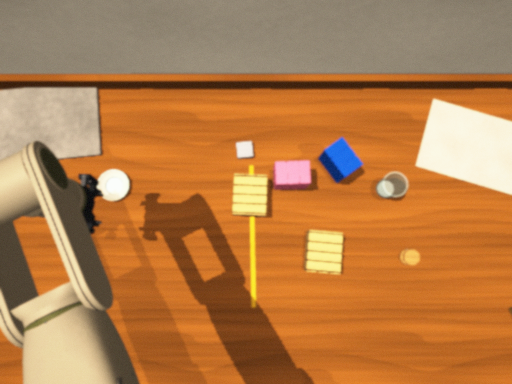

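The stamped crate at (250,194) straddles the line, 5 mm off its centreline. The other crate at (324,251) is about 190 mm away. Everything else is where it was, and the tool is clear.

```bash
python3 -c "
from station import r
print(r.close_job())"
```

```text
the job is handed in; nothing more can be done
None
```

The job is done and handed in, at about 11 s of the 64 s allowed. I tipped the right crate towards the robot and the left one away. The left crate's underside showed the ring-and-bar stamp. I then pushed it, still on its side, about 190 mm onto the brass line with two parted fingertips.

**Last checks, from the top camera:**
- **Stamped crate:** it lies on its side, centred at (0.654, -0.011). That is about 5 mm from the line's centreline and about 108 mm from its middle along it.
- **Other crate:** it lies on its side, about 190 mm clear of the line.
- **Other things on the bench:** the tumbler, block, dish, spool and the blue and pink look-alikes appear where they started. I compared these by eye, not by measurement.
- **Robot:** it was clear, with the tip at z = 0.17 and no contact force.

**Not fully checked:** the lying crates' tops measured 103–107 mm long instead of 110 mm, because the colour mask clips the ends. I never saw the right crate's underside; it faces away from the side camera, so I took it to be bare. I read "on its side" from the pictures and did not measure the tilt angles.

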